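# Set the bench roller and load its ramp with press moulds

## Task

Get the bench roller ready: first put the scraper that was left on the ramp into the tool tray, then, with no mould under the roller, turn the thumbscrew clockwise until it bottoms and back it off a quarter of a turn. After that load every plaster mould that is there onto the ramp, rosette up and end on, one to a lane, and push each up under the roller until it rests squared up against the blue stop. Leave the other pottery and things on the table where they are.

Things in the scene. Friction and masses are not known exactly. Their poses are not given: they have to be found in the camera images.
- bed: plywood feed ramp of a small bench roller: flat board 270 mm long (x), 236 mm wide (y), rising at 0.14 rad. Origin on its upper surface, mid width, at the face of the blue top stop. x points uphill along the board, y across, z square out of it. The open low end is at x = -270 mm, 10 mm over the table. Blue stop: a wall over the whole width from x = 0, 30 mm high
- lanes (a point): point on the board's surface at the lower mouth of the three lanes, mid width, 76 mm down the board from the stop; axes as the bed. From here up to the stop run four aluminium strips, 8 mm wide, 14 mm high, at y = -114, -38, 38, 114 mm: three lanes 68 mm wide, middles at y = -76, 0, 76 mm. Lower down the board is plain
- ramp: the roller's fixed base; origin on the table below the middle of the board, x level towards uphill, y as the bed, z up. Two orange end frames at y = -134 and 134 mm, x from 65 to 131 mm, 135 mm high
- roller: black roller, 36 mm in diameter, 248 mm long, lying across all lanes above the board; origin in its middle, y along it. Its lowest edge is never less than 42 mm off the board, so a mould slides under it freely, but none can be set down from above there
- screw_grip (a point): grip point of the black thumbscrew, on its vertical axis, on top of the orange frame at the ramp's +y side. Grip: an upright bar 50 mm long (x), 14 mm thick (y), 32 mm high, its top 7 mm above this point, on a disc of 48 mm diameter with its top 23 mm below it. Axes turn with the bar, z up; a white line marks the -x half of its top
- screw (a joint): thumbscrew angle, rad: grows when turned clockwise seen from above (this lowers the roller, 1.3 mm a rad) and bottoms on a hard stop at 4.2; backing off counter-clockwise lessens it. Friction about 0.06 N m; it stays where it is left. Starts between 1.7 and 2.8
- scraper: flat scraper, 155 mm long, about 0.09 kg, left lying across the ramp: red plastic handle 110 x 24 x 18 mm (x from -70 to 40 mm) and a steel blade 45 x 30 x 8 mm (x from 40 to 85 mm). Origin on its underside at its centre of mass, on the handle; x along it towards the blade, z up
- tray: open dark wooden tool tray, fixed, 110 mm (x) by 240 mm (y) by 35 mm high, walls and floor 6 mm thick; origin under its centre, z up
- mould1: plaster press mould 1, may be absent: white block 120 mm (x) by 56 mm (y) by 34 mm (z), about 0.28 kg, with a terracotta rosette on its face (top). Origin in the centre of its underside, z up through the face. Either end may go first. Friction holds it on the ramp where it is left. Home, its origin lies 60 mm down the board from the stop, its tail below the roller
- mould2: plaster press mould 2, may be absent: white block 120 mm (x) by 56 mm (y) by 34 mm (z), about 0.28 kg, with a terracotta rosette on its face (top). Origin in the centre of its underside, z up through the face. Either end may go first. Friction holds it on the ramp where it is left. Home, its origin lies 60 mm down the board from the stop, its tail below the roller
- mould3: plaster press mould 3, may be absent: white block 120 mm (x) by 56 mm (y) by 34 mm (z), about 0.28 kg, with a terracotta rosette on its face (top). Origin in the centre of its underside, z up through the face. Either end may go first. Friction holds it on the ramp where it is left. Home, its origin lies 60 mm down the board from the stop, its tail below the roller
- jar: white glaze jar with blue lid, 60 mm wide, 85 mm high; a bystander, to be left alone. Origin in the centre of its underside
- mug: blue mug, 72 mm wide, 85 mm high; a bystander, to be left alone. Origin in the centre of its underside
- bowl: terracotta bowl, 100 mm wide, 50 mm high; a bystander, to be left alone. Origin in the centre of its underside
- bottle: amber bottle, 56 mm wide, 120 mm high; a bystander, to be left alone. Origin in the centre of its underside
- cork_block: cork block, 90 x 60 x 30 mm; a bystander, to be left alone. Origin in the centre of its underside
- tile: white ceramic tile, 90 x 90 x 12 mm; a bystander, to be left alone. Origin in the centre of its underside
- plate: white plate, 160 mm wide, 20 mm high; a bystander, to be left alone. Origin in the centre of its underside
Things that resemble listed ones, but are neither listed nor needed, are in the scene too. Leave any pink or yellow look-alike of the mould1 alone.

How it is judged:
On the way, in this order (a step that is already met when the one before it is completed fails the run):
1. the scraper lies in the tool tray (x of scraper in the frame of tray between -0.045 and 0.045 m and y of scraper in the frame of tray between -0.06 and 0.06 m and z of scraper in the frame of tray below 0.022 m and linear speed of scraper below 0.05 m/s and contact force between scraper and the fingers below 0.1 N), for 0.2 s.
2. the thumbscrew is turned clockwise until it bottoms, with no mould under the roller (value of joint screw above 4.12 rad and x of each of mould1, mould2, mould3 in the frame of bed below -0.125 m), for 0.1 s.
3. the thumbscrew is backed off a quarter turn (within 20 degrees) and let go, with no mould under the roller (value of joint screw between 2.28 and 2.98 rad and x of each of mould1, mould2, mould3 in the frame of bed below -0.125 m and contact force between screw and the fingers below 0.1 N), for 0.3 s.
4. every mould is up the ramp against the stop (x of each of mould1, mould2, mould3 in the frame of bed above -0.066 m and y of mould1 in the frame of bed between -0.115 and 0.115 m and z of mould1 in the frame of bed between -0.006 and 0.008 m and angle between the x axis of each of mould1, mould2, mould3 and the x axis of bed, either way round below 0.12 rad and angle between each of mould1, mould2, mould3's own z axis and vertical below 0.3 rad and linear speed of each of mould1, mould2, mould3 below 0.02 m/s and y of mould2 in the frame of bed between -0.115 and 0.115 m and z of mould2 in the frame of bed between -0.006 and 0.008 m and y of mould3 in the frame of bed between -0.115 and 0.115 m and z of mould3 in the frame of bed between -0.006 and 0.008 m), for 0.3 s.
At the end, for the whole second after the job is handed in: Every mould present lies face up on the ramp with its end within 6 mm of the blue stop, square to it within 0.12 rad, at rest; the thumbscrew stands 1.57 rad (within 0.35) short of its stop; the scraper lies on the floor of the tray (all of step 4 and value of joint screw between 2.28 and 2.98 rad and x of scraper in the frame of tray between -0.045 and 0.045 m and y of scraper in the frame of tray between -0.06 and 0.06 m and z of scraper in the frame of tray below 0.022 m and linear speed of scraper below 0.05 m/s); the robot touches nothing.
It fails at once if a bystander (jar, mug, bowl, bottle, cork block, tile or plate) is moved more than 30 mm (distance of any of jar, mug, bowl, bottle, cork_block, tile, plate from where it was at the start of the episode above 0.03 m).
Of mould1, mould2, mould3 only 2 to 3 are there at a start; the rules pass over those that are not, and their reading is None.
At some moment in a run one of mould1, mould2, mould3 may be knocked a few centimetres aside while the robot is not near it.
It also fails if it takes over 210 s, if anything falls off the work surface, if the arm or the gripper's body presses on something with over 40 N, if the wrist force passes 120 N, or if a joint passes its speed limit or range.

## Robot

A 6-joint arm with a two-finger parallel gripper is mounted at the origin on the work surface. World frame = base frame: x ahead of the robot, y to its left, z up, the work surface at z = 0. Lengths are in m, angles in rad, forces in N, time in s.
With the tool pointing down it reaches from about 0.35 to 0.85 m from the base axis. Payload 8.1 kg.
Tool frame: the origin (TCP) lies at the very end of the fingers, on their centre line; the grasp point (between the pads) lies 19 mm behind it; z points along the fingers, y is the line along which they close (so a half turn about z gives the same grasp; the last joint's range is limited). The gripper opens to 93 mm and grips with 3 to 60 N. Pads are 15 mm wide; open, the fingers measure 128 mm over their backs; the gripper's body (75 mm by 188 mm) begins 65 mm behind the grasp point.
Start: joints at [-1.23, 0.13, 1.488, -0, 1.523, -0.085], TCP at [0.248, -0.546, 0.219] pointing down, gripper open.
Joint ranges: [-2.96, 2.96], [-0.89, 2.26], [0.02, 2.5], [-1.34, 4.48], [0, 2.73], [-2.66, 2.66]. Speed limits (rad/s): [2.39, 2.39, 2.79, 3.14, 3.14, 3.14].

## Interface

Orientations are given as a rotation vector (axis times angle).
In Python, from plant import monitor, eyes, ticket gives the robot as it stands.
- The arm moves only by the tool arm_command, never from a script. Its argument "deltas" is a list that holds one entry, the list of rows, each a list of 6 numbers: the shift along the world's x, y, z in cm, then the turn, a rotation vector about the world's x, y, z in degrees. In form: [[[tx, ty, tz, rx, ry, rz], ...]]. A call has 1 to 12 rows; each row shifts and turns the commanded pose from where the row before left it; what a row does not reach is not made up. A row lasts 1/12 s, in which the tool goes at most 41.7 mm and 7.16 degrees, less where a joint would pass 70% of its speed; a pose out of reach is approached as far as the arm can. A call is refused whole if a number of a shift passes 4.17 or a number of a turn 7.16, either way. A call with a gripper value outside its range is refused whole. "gripper" is the opening, from -1 (shut) to 1 (fully open), set as the call begins (left out, the last holds). The fingers move at their own pace and stop on an object; "squeeze" is the grip in N (left out, the last holds). Time passes only in rows, so rows that do not move let the fingers close. It gives the time, the measured TCP pose, the force, the opening and the grip force at its end, in the units of the state.
- monitor.read_state(): the state, without advancing time (a new reading comes with each control period).
- eyes.read_camera(name): name is "scene" or "top" or "wrist"; returns the picture (400x640x3 uint8, blue, green, red); there is no depth.
- eyes.camera_model(name): a dict with "fx", "fy", "cx", "cy" (pixels), "rvec" (rotation vector, rad) and "tvec" (3), from world to camera coordinates, as OpenCV has them. Camera axes: x right, y down, z forward; pixel columns grow to the right and rows downward; lengths in m; the calibration is good to about 2 mm. A picture is of the moment at which its call begins: read the wrist's pose just before it. camera_model takes no time and is no camera call; for the wrist camera it gives the pose at the moment of the call.
- ticket.close_job(): hands the job in; it is judged then, once.
The state is a dict: "t": time; "q": joint angles; "dq": joint speeds; "joint_torque": joint torques, N m; "tool_pos": TCP position; "orientation": TCP orientation; "force": force on the tool from outside, world axes, zero at the start; "wrist_torque": the same for the moment, N m; "opening": finger opening in m; "gripper_force": force on a finger pad.
Only numpy, scipy, OpenCV 4.12 (cv2) and the standard library are available. Lean on these libraries where they do the work, as an engineer would, in place of code of your own. Each camera call takes 0.05 s, during which the arm holds its last target. There are 200 camera calls.

## Working session

There is one attempt and no reset: what is moved stays moved. The work goes in short steps, Python scripts to look and compute and a tool call to move; the robot and the scene stay as the last step left them, time stands still between calls to the robot, and variables do not carry over. Pictures are saved under pics/ and viewed, at most 14 in all, crops included, and the job is handed in when it is done.

Besides the shell and the picture viewer there is one more tool, called after "Call:" by a JSON object that holds its "method" and its "body". arm_command: Moves the arm, as the interface text tells. Its arguments: {"type":"object","properties":{"deltas":{"type":"array"},"gripper":{"type":"number"},"squeeze":{"type":"number"}},"required":["deltas"]}

```bash
mkdir -p pics; python3 - <<'E'
from plant import monitor, eyes
import cv2
s=monitor.read_state();print(s)
for n in("scene","top"):
    im=eyes.read_camera(n);cv2.imwrite(f"pics/{n}0.png",im);m=eyes.camera_model(n);print(n,m)
E
```

```text
{'t': 0.0, 'q': array([-1.23041114e+00,  1.31145973e-01,  1.48924199e+00, -1.19474534e-05,
        1.52303698e+00, -8.54079163e-02]), 'dq': array([1.00460941e-03, 1.15409305e-03, 6.98816551e-05, 1.26718092e-04,
       2.75443656e-04, 1.56288267e-03]), 'joint_torque': array([-1.11659752e-03, -5.59843361e+01, -4.91759527e+01,  7.67990481e-02,
        3.53429513e-02, -1.47545193e-04]), 'tool_pos': array([ 0.2476475 , -0.54588409,  0.21761702]), 'orientation': array([-3.06888979e+00, -6.63410401e-01,  3.84309765e-04]), 'force': array([-0.00667564, -0.98482402,  0.17993601]), 'wrist_torque': array([ 0.04625354, -0.03147862,  0.02919076]), 'gripper_force': 0.0, 'opening': 0.09302297429000529}
scene {'fx': 489.9447987211519, 'fy': 489.9447987211519, 'cx': 320.68048541631856, 'cy': 191.63327455649923, 'rvec': array([ 0.6428075 ,  2.527777  , -1.25662013]), 'tvec': array([ 0.45892173, -0.02963694,  1.75674609])}
top {'fx': 410.85058416832976, 'fy': 410.85058416832976, 'cx': 319.684895393395, 'cy': 206.40269153443475, 'rvec': array([ 2.13739602, -2.19979252,  0.12116112]), 'tvec': array([-0.02168098,  0.52808571,  1.59281389])}
```

View pics/scene0.png

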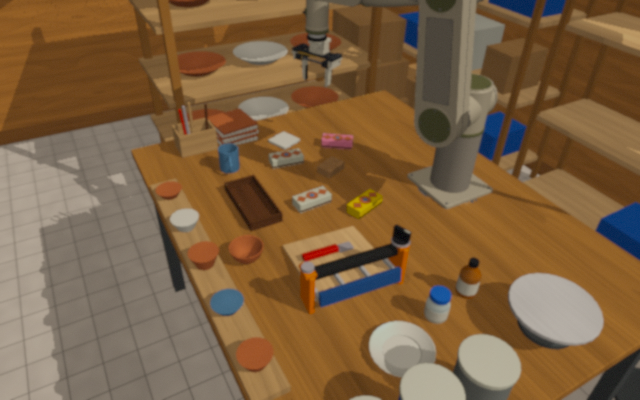

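View pics/top0.png

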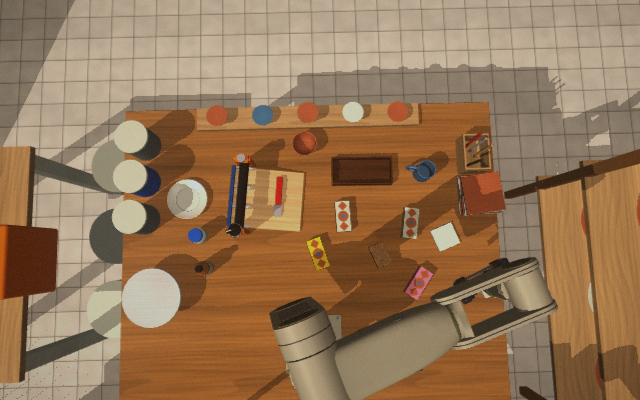

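The scene shows two white moulds (top image at about (342,215) and (410,222)), the scraper on the ramp at (279,196), the tray at (362,171) and the thumbscrew at (235,228). Uphill is +y in the world. Next I measure.

```bash
cat > h.py <<'E'
import numpy as np, cv2
from scipy.spatial.transform import Rotation as R
from plant import monitor, eyes
def cam(n):
    m=eyes.camera_model(n);K=np.array([[m['fx'],0,m['cx']],[0,m['fy'],m['cy']],[0,0,1.]])
    return K,np.array(m['rvec']),np.array(m['tvec'])
def p2w(n,uv,z,C=None):
    K,r,t=C or cam(n);Rm=cv2.Rodrigues(r)[0];o=-Rm.T@t
    d=(Rm.T@np.linalg.inv(K)@np.c_[np.array(uv,float).reshape(-1,2),np.ones(np.size(uv)//2)].T).T
    return o+d*((z-o[2])/d[:,2])[:,None]
def w2p(n,P,C=None):
    K,r,t=C or cam(n);return cv2.projectPoints(np.array(P,float).reshape(-1,1,3),r,t,K,None)[0].reshape(-1,2)
def st():
    s=monitor.read_state();return s['t'],s['tool_pos'].round(4),R.from_rotvec(s['orientation']).as_matrix().round(3)
E
python3 - <<'E'
from h import *
im=cv2.imread("pics/top0.png")
c=im[140:280,220:460];cv2.imwrite("pics/c1.png",cv2.resize(c,None,fx=3.3,fy=3.3,interpolation=cv2.INTER_CUBIC))
print(st())
for n,uv,z in [("tray",(362,171),.035),("m1",(342.5,215.5),.034),("m2",(411,222),.034),("screw",(235,229),.15),("bedlow",(302,200),.01),("bowl",(304,142),.05),("cork",(380,255),.03),("yel",(317,253),.034),("tile",(446,236),.01)]:
    print(n,p2w("top",uv,z).round(3))
# rough white-block fits
for x0,x1,y0,y1 in [(325,362,192,240),(395,430,197,247)]:
    hsv=cv2.cvtColor(im[y0:y1,x0:x1],cv2.COLOR_BGR2HSV)
    print(hsv[20,15])
    m=((hsv[...,1]<70)&(hsv[...,2]>140)).astype(np.uint8)
    pts=np.argwhere(m)[:,::-1]+[x0,y0]
    W=p2w("top",pts+0.0,.034)[:,:2].astype(np.float32)
    print(len(pts),cv2.minAreaRect(W))
E
```

```text
(0.1, array([ 0.2477, -0.5459,  0.2177]), array([[ 0.911,  0.413, -0.001],
       [ 0.413, -0.911,  0.002],
       [ 0.   , -0.002, -1.   ]]))
tray [[ 0.663 -0.209  0.035]]
m1 [[ 0.488 -0.125  0.034]]
m2 [[ 0.455 -0.393  0.034]]
screw [[0.441 0.273 0.15 ]]
bedlow [[0.557 0.033 0.01 ]]
bowl [[0.783 0.018 0.05 ]]
cork [[ 0.33  -0.266  0.03 ]]
yel [[ 0.345 -0.021  0.034]]
tile [[ 0.397 -0.534  0.01 ]]
[  9 186 174]
197 ((0.48659682273864746, -0.12520073354244232), (0.11713220924139023, 0.053333599120378494), 2.4899837970733643)
[ 13 124 134]
144 ((0.45290303230285645, -0.3903718888759613), (0.05283759534358978, 0.11826959252357483), 82.13853454589844)
```

View pics/c1.png

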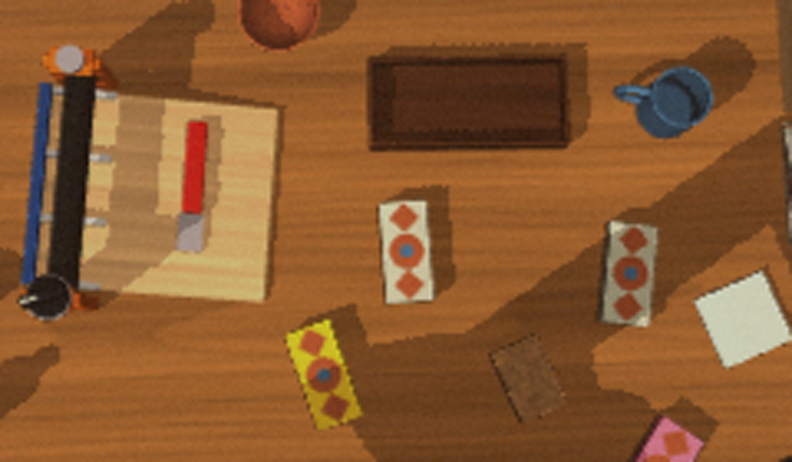

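```bash
python3 - <<'E'
from h import *
o=lambda u,v:(u/3.3+220,v/3.3+140)
zt=.010+.27*np.sin(.14)+.03*np.cos(.14)
A=p2w("top",[o(278,106),o(265,300)],.010);B=p2w("top",[o(39,84),o(22,283),o(52,85),o(35,285)],zt)
print(A.round(4),B.round(4))
print(np.linalg.norm(A[0]-A[1]),np.linalg.norm(B[0]-B[1]))
yd=(A[1]-A[0]);print('bed y dir',np.degrees(np.arctan2(yd[1],yd[0])), np.degrees(np.arctan2(*(B[1]-B[0])[1::-1])))
S=p2w("top",[o(198,122),o(195,212),o(190,250)],.045);print('scraper',S.round(4))
for z in(.14,.16,.18):print('screw',z,p2w("top",[o(46,297)],z).round(4))
T=p2w("top",[o(369,57),o(568,55),o(570,149),o(369,151)],.035);print(T.round(4),T.mean(0))
im=cv2.imread("pics/scene0.png");c=im[215:325,265:435]
cv2.imwrite("pics/c2.png",cv2.resize(c,None,fx=4.6,fy=4.6,interpolation=cv2.INTER_CUBIC))
E
```

```text
[[0.6697 0.0211 0.01  ]
 [0.4337 0.0427 0.01  ]] [[0.6908 0.2982 0.0774]
 [0.4581 0.3192 0.0774]
 [0.6891 0.283  0.0774]
 [0.4554 0.3043 0.0774]]
0.23697466552518087 0.23360555632938462
bed y dir 174.79271237612747 174.8400784635065
scraper [[0.6463 0.1159 0.045 ]
 [0.5385 0.1215 0.045 ]
 [0.4935 0.1282 0.045 ]]
screw 0.14 [[0.4377 0.279  0.14  ]]
screw 0.16 [[0.4366 0.2749 0.16  ]]
screw 0.18 [[0.4355 0.2708 0.18  ]]
[[ 0.7217 -0.0908  0.035 ]
 [ 0.7174 -0.331   0.035 ]
 [ 0.6027 -0.3279  0.035 ]
 [ 0.6072 -0.0871  0.035 ]] [ 0.66226615 -0.2092064   0.035     ]
```

View pics/c2.png

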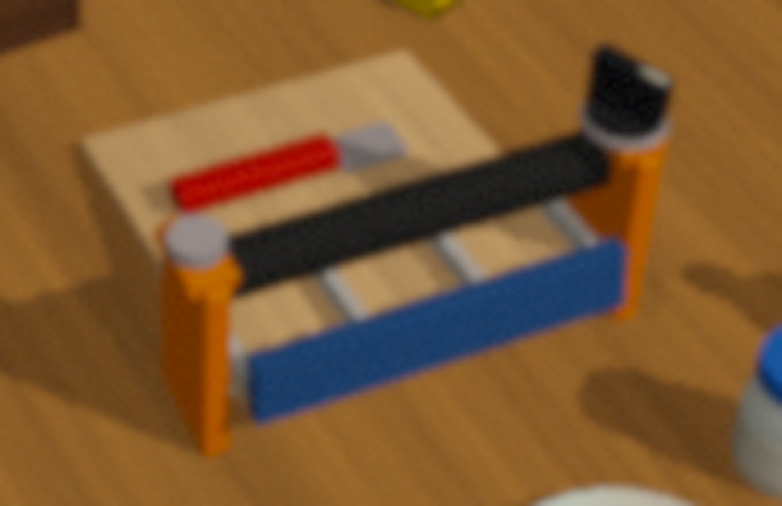

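Call:
{"method": "arm_command", "body": {"deltas": [[[1.6,3.3,0,0,0,-1.5],[1.6,3.3,0,0,0,-1.5],[1.6,3.3,0,0,0,-1.5],[1.6,3.3,0,0,0,-1.5],[1.6,3.3,0,0,0,-1.5],[1.6,3.3,0,0,0,-1.5],[1.6,3.3,0,0,0,-1.5],[1.6,3.3,0,0,0,-1.5],[1.6,3.3,0,0,0,-1.5],[1.6,3.3,0,0,0,-1.5],[1.6,3.3,0,0,0,-1.5],[1.6,3.3,0,0,0,-1.5]]], "gripper": 0.0, "squeeze": 30}}

```text
t: 1.1
tool_pos: [0.44, -0.1486, 0.2184]
orientation: [-3.137, -0.173, 0.0]
force: [0.4, -0.8, -0.4]
opening: 0.0465
gripper_force: 0.0
```

```bash
python3 - <<'E'
from h import *
print(st(),monitor.read_state()['opening'])
K=lambda u,v:(u/4.6+265,v/4.6+215)
o=lambda u,v:(u/3.3+220,v/3.3+140)
for z in(.165,.175,.185):
  P=p2w("scene",[K(607,48),K(667,73)],z);Q=p2w("top",[o(22,300),o(46,295)],z)
  print(z,P.round(4),P.mean(0).round(4),Q.round(4),np.linalg.norm(P[0]-P[1]))
cv2.imwrite("pics/top1.png",eyes.read_camera("top")[150:400,200:560])
E
```

```text
(1.1, array([ 0.44  , -0.1486,  0.2184]), array([[ 0.994,  0.11 , -0.   ],
       [ 0.11 , -0.994,  0.   ],
       [-0.   , -0.   , -1.   ]])) 0.046490642488745564
0.165 [[0.4352 0.2483 0.165 ]
 [0.4177 0.2823 0.165 ]] [0.4264 0.2653 0.165 ] [[0.4338 0.2999 0.165 ]
 [0.4385 0.2739 0.165 ]] 0.03824550845615783
0.175 [[0.4432 0.2572 0.175 ]
 [0.4259 0.2908 0.175 ]] [0.4345 0.274  0.175 ] [[0.4333 0.2977 0.175 ]
 [0.4379 0.2718 0.175 ]] 0.03779682744407297
0.185 [[0.4512 0.2662 0.185 ]
 [0.434  0.2993 0.185 ]] [0.4426 0.2827 0.185 ] [[0.4327 0.2955 0.185 ]
 [0.4374 0.2698 0.185 ]] 0.037348146431988104
```

View pics/top1.png

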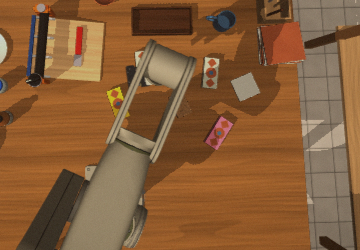

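Call:
{"method": "arm_command", "body": {"deltas": [[[1.96,3.87,0,0,0,-1.56],[1.96,3.87,0,0,0,-1.56],[1.96,3.87,0,0,0,-1.56],[1.96,3.87,0,0,0,-1.56],[1.96,3.87,0,0,0,-1.56],[1.96,3.87,0,0,0,-1.56],[1.96,3.87,0,0,0,-1.56],[0,0,-2.5,2,-0.2,0],[0,0,-2.5,2,-0.2,0],[0,0,-2.5,2,-0.2,0],[0,0,-2.5,2,-0.2,0],[0,0,0,0,0,0]]]}}

```text
t: 2.15
tool_pos: [0.5673, 0.1087, 0.1118]
orientation: [-2.999, 0.121, 0.003]
force: [-1.0, -0.7, -1.4]
opening: 0.0464
gripper_force: 0.0
```

```bash
python3 - <<'E'
from h import *
print(st())
c=cam("wrist");im=eyes.read_camera("wrist");cv2.imwrite("pics/w1.png",im)
np.save("pics/w1.npy",np.r_[c[0].ravel(),c[1],c[2]])
E
```

```text
(2.15, array([0.5673, 0.1087, 0.1118]), array([[ 0.997, -0.08 ,  0.004],
       [-0.08 , -0.987,  0.14 ],
       [-0.007, -0.14 , -0.99 ]]))
```

View pics/w1.png

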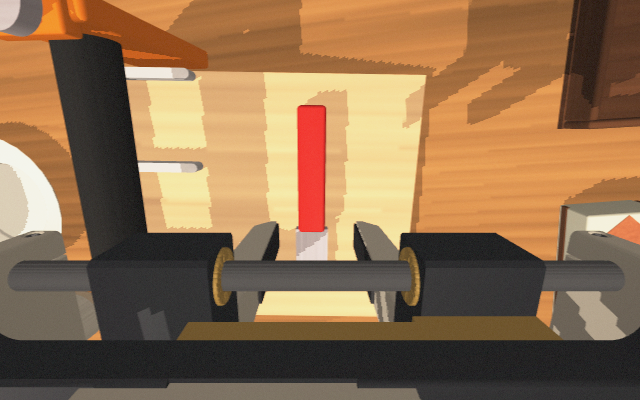

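The wrist view shows the scraper handle from (312,106) to the blade joint at (312,230), centred between the fingers.

```bash
python3 - <<'E'
from h import *
a=np.load("pics/w1.npy");C=(a[:9].reshape(3,3),a[9:12],a[12:])
P=p2w("w",[(312,107),(312,230)],.041,C);print(P.round(4),np.linalg.norm(P[1]-P[0]),np.degrees(np.arctan2(*(P[1]-P[0])[1::-1])), 'org top',P[0]+(P[1]-P[0])*70/110)
print('low corners',p2w("w",[(427,75)],.01,C).round(4))
E
```

```text
[[0.6486 0.1147 0.041 ]
 [0.5432 0.1237 0.041 ]] 0.10578821947279297 175.1179331828391 org top [0.58156434 0.12040931 0.041     ]
low corners [[0.6678 0.0191 0.01  ]]
```

Call:
{"method": "arm_command", "body": {"deltas": [[[0.6,0.7,-1,0,0,0],[0.6,0.6,-1,0,0,0],[0,0.1,-2,0,0,0],[0,0,-2,0,0,0],[0,0,-1.5,0,0,0],[0,0,-1.0,0,0,0],[0,0,0,0,0,0]]]}}

```text
t: 2.78
tool_pos: [0.5829, 0.1238, 0.0328]
orientation: [-3.0, 0.118, -0.01]
force: [0.8, -0.2, -0.9]
opening: 0.0465
gripper_force: 0.0
```

Call:
{"method": "arm_command", "body": {"deltas": [[[0,0,0,0,0,0],[0,0,0,0,0,0],[0,0,0,0,0,0],[0,0,0,0,0,0],[0,0,0,0,0,0],[0,0,0,0,0,0]]], "gripper": -1, "squeeze": 30}}

```text
t: 3.28
tool_pos: [0.5847, 0.1237, 0.0351]
orientation: [-2.999, 0.118, -0.016]
force: [-1.4, -0.9, 6.5]
opening: 0.0233
gripper_force: 30.0
```

Call:
{"method": "arm_command", "body": {"deltas": [[[0,0,0,0,0,0],[0,0,0,0,0,0],[0,0,0,0,0,0],[-0.3,0,-0.4,0,0,0],[0,0,-0.3,0,0,0],[0,0,0,0,0,0],[0,0,0,0,0,0]]], "gripper": 0}}

```text
t: 3.87
tool_pos: [0.58, 0.1238, 0.0259]
orientation: [-2.999, 0.119, -0.011]
force: [-0.1, -0.6, 0.4]
opening: 0.0465
gripper_force: 0.0
```

Call:
{"method": "arm_command", "body": {"deltas": [[[0,0,0,0,0,0],[0,0,0,0,0,0],[0,0,0,0,0,0],[0,0,0,0,0,0],[0,0,0,0,0,0],[0,0,0,0,0,0]]], "gripper": -1}}

```text
t: 4.37
tool_pos: [0.5808, 0.1238, 0.0268]
orientation: [-2.999, 0.119, -0.013]
force: [0.6, -0.4, 0.9]
opening: 0.0232
gripper_force: 30.0
```

Call:
{"method": "arm_command", "body": {"deltas": [[[0,0,2,0,0,0],[0,0,3,0,0,0],[0,-1,3,-2,0.2,0],[0,-2,3,-2,0.2,0],[0.6,-2.4,1,-2,0.2,6],[0.6,-2.4,0,-2,0.2,6],[0.6,-2.4,0,0,0,6],[0.6,-2.4,0,0,0,6],[0.6,-2.4,0,0,0,6],[0.6,-2.4,0,0,0,6],[0.6,-2.4,0,0,0,6],[0.6,-2.4,0,0,0,6]]]}}

```text
t: 5.37
tool_pos: [0.6286, -0.0994, 0.1464]
orientation: [2.914, 1.17, -0.012]
force: [0.5, -0.1, -0.9]
opening: 0.0237
gripper_force: 30.0
```

Call:
{"method": "arm_command", "body": {"deltas": [[[0.6,-2.4,0,0,0,6],[0.6,-2.4,0,0,0,6],[0.6,-2.4,0,0,0,6],[0.6,-2.4,0,0,0,6],[0.6,-2.0,0,0,0,6],[0.6,0,0,0,0,6],[0,0,0,0,0,6],[0,0,0,0,0,5],[0,0,0,0,0,0],[0,0,0,0,0,0]]]}}

```text
t: 6.2
tool_pos: [0.6644, -0.2142, 0.1462]
orientation: [2.213, 2.224, -0.009]
force: [-0.2, 0.1, -1.3]
opening: 0.0237
gripper_force: 30.0
```

```bash
python3 - <<'E'
from h import *
print(st(),monitor.read_state()['q'].round(2))
E
```

```text
(6.2, array([ 0.6644, -0.2142,  0.1462]), array([[-0.005,  1.   , -0.001],
       [ 1.   ,  0.005, -0.007],
       [-0.007, -0.001, -1.   ]])) [-0.38  0.43  1.26 -0.01  1.45 -0.39]
```

Call:
{"method": "arm_command", "body": {"deltas": [[[-0.2,0.5,-3,0,0,0],[0,0,-3,0,0,0],[0,0,-3,0,0,0],[0,0,-2,0,0,0],[0,0,-1.3,0,0,0],[0,0,-0.6,0,0,0],[0,0,-0.4,0,0,0],[0,0,0,0,0,0],[0,0,0,0,0,0]]]}}

```text
t: 6.95
tool_pos: [0.6638, -0.2096, 0.0154]
orientation: [2.208, 2.225, -0.007]
force: [0.8, 0.4, -0.6]
opening: 0.0238
gripper_force: 30.0
```

Call:
{"method": "arm_command", "body": {"deltas": [[[0,0,0,0,0,0],[0,0,0,0,0,0],[0,0,0,0,0,0],[0,0,0,0,0,0],[0,0,2,0,0,0],[0,0,3,0,0,0],[0,0,3,0,0,0],[0,0,4,0,0,0],[0,0,4,0,0,0],[0,0,0,0,0,0]]], "gripper": 0}}

```text
t: 7.78
tool_pos: [0.6672, -0.211, 0.1856]
orientation: [2.199, 2.217, 0.001]
force: [0.9, -0.7, 2.4]
opening: 0.0467
gripper_force: 0.0
```

Call:
{"method": "arm_command", "body": {"deltas": [[[-1.9,3.4,0.7,0,0,1.2],[-1.9,3.4,0.7,0,0,1.2],[-1.9,3.4,0.7,0,0,1.2],[-1.9,3.4,0.7,0,0,1.2],[-1.9,3.4,0.7,0,0,1.2],[-1.9,3.4,0.7,0,0,1.2],[-1.9,3.4,0.7,0,0,1.2],[-1.9,3.4,0.7,0,0,1.2],[-1.9,3.4,0.7,0,0,1.2],[-1.9,3.4,0.7,0,0,1.2],[-1.9,3.4,0.7,0,0,1.2],[-1.9,3.4,0.7,0,0,1.2]]]}}

```text
t: 8.78
tool_pos: [0.4335, 0.2002, 0.2584]
orientation: [1.911, 2.486, -0.006]
force: [0.2, 0.8, -0.1]
opening: 0.0467
gripper_force: 0.0
```

```bash
python3 - <<'E'
from h import *
t=eyes.read_camera("top");eyes.read_camera("top")
print(st())
c=cam("wrist");im=eyes.read_camera("wrist")
np.save("pics/w2.npy",np.r_[c[0].ravel(),c[1],c[2]])
u,v=w2p("w",[[.437,.2745,.175]],c)[0];print(u,v)
cv2.imwrite("pics/w2.png",np.vstack([im,cv2.resize(t[140:280,220:460],(640,373))[:200]]))
E
```

```text
(8.8833, array([0.4328, 0.2033, 0.2595]), array([[-0.263,  0.965,  0.004],
       [ 0.965,  0.263, -0.004],
       [-0.005,  0.002, -1.   ]]))
342.6733800279038 123.75719095001236
```

View pics/w2.png

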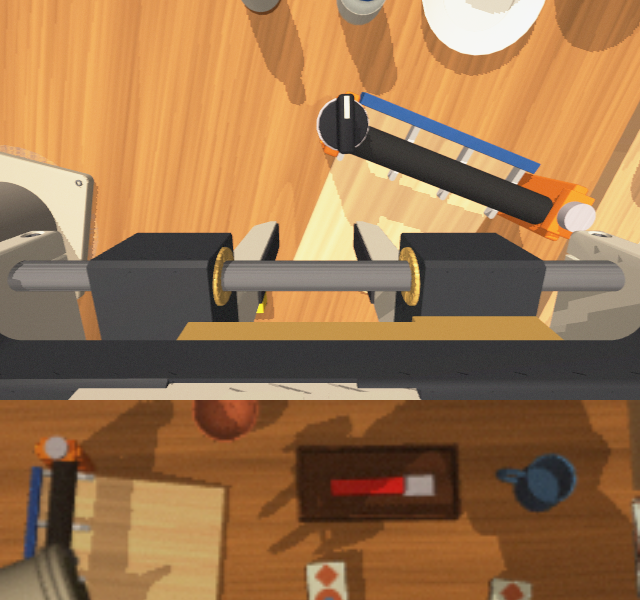

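The scraper lies centred in the tray. The thumbscrew bar is upright in the wrist image, x 338-355, rows 95-140, with the white line at (346,97)-(346,119).

```bash
python3 - <<'E'
from h import *
a=np.load("pics/w2.npy");C=(a[:9].reshape(3,3),a[9:12],a[12:])
for z in (.17,.176):
  P=p2w("w",[(346.5,96),(346.5,119)],z,C);d=P[0]-P[1];print(z,P.round(4),np.linalg.norm(d),np.degrees(np.arctan2(d[1],d[0])))
im=cv2.imread("pics/w2.png");cv2.imwrite("pics/w2c.png",cv2.resize(im[80:165,300:390],None,fx=6,fy=6,interpolation=cv2.INTER_CUBIC))
E
```

```text
0.17 [[0.434  0.2977 0.17  ]
 [0.4395 0.2794 0.17  ]] 0.01911229175932184 106.71403722873123
0.176 [[0.4336 0.297  0.176 ]
 [0.439  0.2791 0.176 ]] 0.018664795570650098 106.7140372287313
```

View pics/w2c.png

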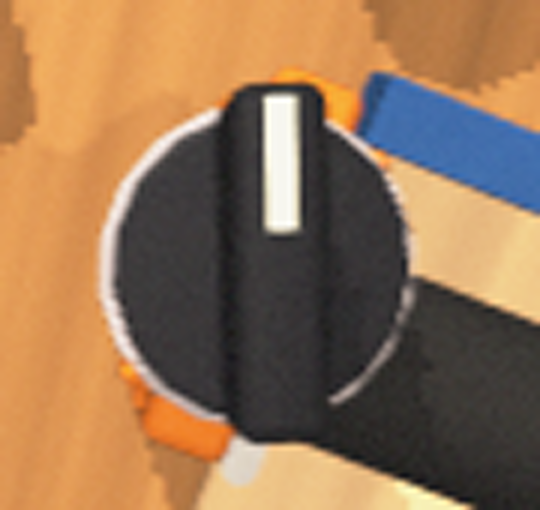

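Call:
{"method": "arm_command", "body": {"deltas": [[[0.2,2.4,0,0,0,0.8],[0.2,2.4,0,0,0,0.7],[0.3,2.3,0,0,0,0],[0,0,0,0,0,0],[0,0,-2,0,0,0],[0,0,-2,0,0,0],[0,0,-2,0,0,0],[0,0,-2,0,0,0],[0,0,-1,0,0,0],[0,0,0,0,0,0],[0,0,0,0,0,0]]]}}

```text
t: 9.85
tool_pos: [0.4418, 0.2687, 0.1675]
orientation: [1.881, 2.51, -0.009]
force: [0.4, 0.0, 0.8]
opening: 0.0466
gripper_force: 0.0
```

```bash
python3 - <<'E'
from h import *
print(st(),monitor.read_state()['q'].round(2))
E
```

```text
(9.85, array([0.4418, 0.2687, 0.1675]), array([[-0.281,  0.96 ,  0.001],
       [ 0.96 ,  0.281, -0.008],
       [-0.008, -0.002, -1.   ]])) [ 0.45 -0.06  1.78 -0.01  1.43  0.17]
```

Call:
{"method": "arm_command", "body": {"deltas": [[[-0.15,0.6,0,0,0,0.4],[0,0,-0.5,0,0,0],[0,0,-0.5,0,0,0],[0,0,-0.5,0,0,0],[0,0,0,0,0,0],[0,0,0,0,0,0]]]}}

```text
t: 10.35
tool_pos: [0.4397, 0.2757, 0.1521]
orientation: [1.871, 2.518, -0.009]
force: [0.1, 0.1, 0.1]
opening: 0.0465
gripper_force: 0.0
```

Call:
{"method": "arm_command", "body": {"deltas": [[[0,0,0,0,0,0],[0,0,0,0,0,0],[0,0,0,0,0,0],[0,0,0,0,0,0],[0,0,0,0,0,0],[0,0,0,0,0,0]]], "gripper": -1, "squeeze": 25}}

```text
t: 10.85
tool_pos: [0.4403, 0.2758, 0.1528]
orientation: [1.87, 2.517, -0.007]
force: [-0.5, -0.4, 0.8]
opening: 0.0137
gripper_force: 25.0
```

Good grip (13.7 mm). Turn clockwise (negative z turn).

Call:
{"method": "arm_command", "body": {"deltas": [[[0,0,0,0,0,-6],[0,0,0,0,0,-6],[0,0,0,0,0,-6],[0,0,0,0,0,-6],[0,0,0,0,0,-6],[0,0,0,0,0,-6],[0,0,0,0,0,-6],[0,0,0,0,0,-6],[0,0,0,0,0,-6],[0,0,0,0,0,-6],[0,0,0,0,0,-6],[0,0,0,0,0,-6]]]}}

```text
t: 11.85
tool_pos: [0.4402, 0.2758, 0.1528]
orientation: [2.999, 0.93, -0.011]
force: [-0.1, 0.9, 0.4]
opening: 0.0137
gripper_force: 24.9
```

```bash
cat > y.py <<'E'
from h import *
s=monitor.read_state();t,p,M=st();print(t,p,'yaw',np.degrees(np.arctan2(M[1,0],M[0,0])).round(2),s['wrist_torque'].round(3),s['q'][5].round(3),s['force'].round(2))
E
python3 y.py
```

```text
11.85 [0.4402 0.2758 0.1528] yaw 34.48 [0.016 0.001 0.022] 1.43 [-0.09  0.89  0.42]
```

Call:
{"method": "arm_command", "body": {"deltas": [[[0,0,0,0,0,-2],[0,0,0,0,0,-2],[0,0,0,0,0,-2],[0,0,0,0,0,-2],[0,0,0,0,0,-2],[0,0,0,0,0,-2],[0,0,0,0,0,-2],[0,0,0,0,0,-2]]]}}

```text
t: 12.52
tool_pos: [0.4401, 0.2758, 0.1528]
orientation: [3.099, 0.511, -0.011]
force: [-0.6, -0.7, 0.7]
opening: 0.0145
gripper_force: 27.0
```

```bash
python3 y.py
```

```text
12.5167 [0.4401 0.2758 0.1528] yaw 18.72 [-0.092  0.04   0.623] 1.704 [-0.57 -0.72  0.71]
```

Call:
{"method": "arm_command", "body": {"deltas": [[[0,0,0,0,0,-2],[0,0,0,0,0,-2],[0,0,0,0,0,-2],[0,0,0,0,0,-2],[0,0,0,0,0,-2],[0,0,0,0,0,-2],[0,0,0,0,0,-2],[0,0,0,0,0,-2]]]}}

```text
t: 13.18
tool_pos: [0.4399, 0.2758, 0.1528]
orientation: [-3.141, -0.075, 0.012]
force: [-2.4, -1.3, 2.3]
opening: 0.0187
gripper_force: 38.5
```

```bash
python3 y.py
```

```text
13.1833 [0.4399 0.2758 0.1528] yaw 2.75 [-0.132  0.254  1.142] 1.981 [-2.37 -1.26  2.27]
```

Call:
{"method": "arm_command", "body": {"deltas": [[[0,0,0,0,0,5],[0,0,0,0,0,5],[0,0,0,0,0,5],[0,0,0,0,0,5],[0,0,0,0,0,5],[0,0,0,0,0,5],[0,0,0,0,0,5],[0,0,0,0,0,5],[0,0,0,0,0,5],[0,0,0,0,0,5],[0,0,0,0,0,5],[0,0,0,0,0,5]]]}}

```text
t: 14.18
tool_pos: [0.4402, 0.2758, 0.1527]
orientation: [2.676, 1.64, -0.01]
force: [0.1, 0.9, -0.0]
opening: 0.014
gripper_force: 24.9
```

Call:
{"method": "arm_command", "body": {"deltas": [[[0,0,0,0,0,5],[0,0,0,0,0,5],[0,0,0,0,0,5],[0,0,0,0,0,5],[0,0,0,0,0,5],[0,0,0,0,0,5],[0,0,0,0,0,5],[0,0,0,0,0,5],[0,0,0,0,0,5],[0,0,0,0,0,5],[0,0,0,0,0,0]]]}}

```text
t: 15.1
tool_pos: [0.4403, 0.2758, 0.1527]
orientation: [1.731, 2.615, -0.007]
force: [1.4, -0.0, -0.7]
opening: 0.014
gripper_force: 24.9
```

```bash
python3 y.py
```

```text
15.1 [0.4403 0.2758 0.1527] yaw 113.03 [ 0.016 -0.33   0.065] 0.066 [ 1.4  -0.01 -0.67]
```

Call:
{"method": "arm_command", "body": {"deltas": [[[0,0,0,0,0,0],[0,0,0,0,0,0],[0,0,0,0,0,0],[0,0,0,0,0,0],[0,0,2,0,0,0],[0,0,3,0,0,0],[0,0,3,0,0,0],[0,-2,3,0,0,0],[0,-3,0,0,0,0],[0,-3,0,0,0,0],[0,0,0,0,0,0],[0,0,0,0,0,0]]], "gripper": 0}}

```text
t: 16.1
tool_pos: [0.4404, 0.1948, 0.263]
orientation: [1.74, 2.608, -0.006]
force: [-1.1, 0.4, 0.6]
opening: 0.0467
gripper_force: 0.0
```

```bash
python3 y.py; python3 - <<'E'
from h import *
c=cam("wrist");im=eyes.read_camera("wrist")
u,v=w2p("w",[[.440,.2745,.176]],c)[0];u,v=int(u),int(v)
g=im[v-40:v+40,u-45:u+45];g2=(g.min(2)>170).astype(np.uint8)
n,l,s,ce=cv2.connectedComponentsWithStats(g2)
for i in range(1,n):
  if s[i,4]>25:
    pts=(np.argwhere(l==i)[:,::-1]+[u-45,v-40]).astype(np.float32)
    W=p2w("w",pts,.175,c)[:,:2].astype(np.float32);print(s[i],cv2.minAreaRect(W))
t=eyes.read_camera("top")
cv2.imwrite("pics/w3.png",np.hstack([cv2.resize(g,(450,400)),t[160:290,290:460].repeat(2,0).repeat(2,1)[:400] if 0 else cv2.resize(t[190:270,300:440],(350,400))]))
E
```

```text
16.1 [0.4404 0.1948 0.263 ] yaw 112.59 [ 0.026 -0.167  0.029] -0.079 [-1.15  0.35  0.6 ]
[ 44  11   6  23 122] ((0.43462714552879333, 0.2885515093803406), (0.004304888192564249, 0.0179201140999794), 24.23984718322754)
[16 15 20 38 81] ((0.4185180962085724, 0.27320393919944763), (0.03376822546124458, 0.008761733770370483), 88.93728637695312)
[31 68  9 11 58] ((0.4427107870578766, 0.24484121799468994), (0.009348288178443909, 0.00494803860783577), 82.34254455566406)
```

View pics/w3.png

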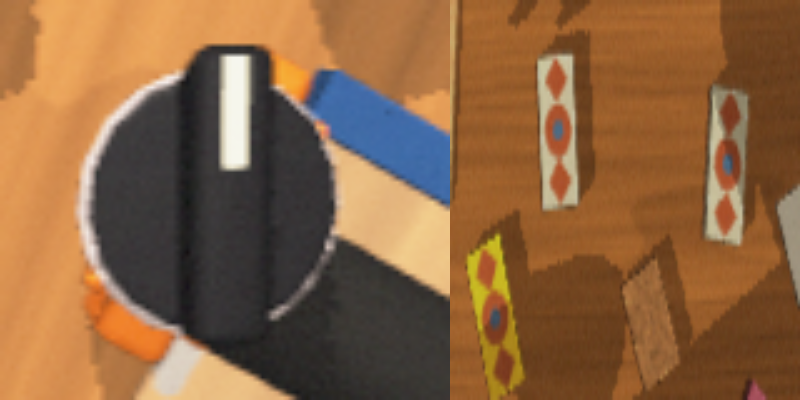

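Bar angle is 114° after being about 106.7° at the start and about 22–24° at the bottom, so the screw stands near 2.6. Both moulds are still in place.

Call:
{"method": "arm_command", "body": {"deltas": [[[0.4,-2.7,0,0,0,-7],[0.4,-2.7,0,0,0,-7],[0.4,-2.7,0,0,0,-7],[0.4,-2.7,0,0,0,-7],[0.4,-2.7,0,0,0,-7],[0.4,-2.7,0,0,0,-7],[0.4,-2.7,-2,0,0,-7],[0.4,-2.7,-2,0,0,-7],[0.4,-2.7,-2,0,0,-7],[0.4,-2.7,-2,0,0,-7],[0.4,-2.7,-2,0,0,-7],[0.4,-2.3,-2,0,0,-7]]], "gripper": 0.75}}

```text
t: 17.2
tool_pos: [0.4885, -0.1249, 0.1413]
orientation: [3.044, 0.772, -0.012]
force: [0.4, -0.5, 0.2]
opening: 0.0818
gripper_force: 0.0
```

Call:
{"method": "arm_command", "body": {"deltas": [[[0,0,0,0,0,-6.5],[0,0,0,0,0,-6.5],[0,0,0,0,0,-6.5],[0,0,0,0,0,-6.5],[0,0,0,0,0,0],[0,0,0,0,0,0]]]}}

```text
t: 17.7
tool_pos: [0.4884, -0.1234, 0.1422]
orientation: [-3.139, -0.083, 0.012]
force: [0.5, -1.1, 0.3]
opening: 0.0812
gripper_force: 0.0
```

```bash
python3 y.py; python3 - <<'E'
from h import *
c=cam("wrist");im=eyes.read_camera("wrist");cv2.imwrite("pics/w4.png",im)
np.save("pics/w4.npy",np.r_[c[0].ravel(),c[1],c[2]])
E
```

```text
17.7 [ 0.4884 -0.1234  0.1422] yaw 3.04 [ 0.018 -0.021 -0.039] 1.171 [ 0.49 -1.1   0.34]
```

View pics/w4.png

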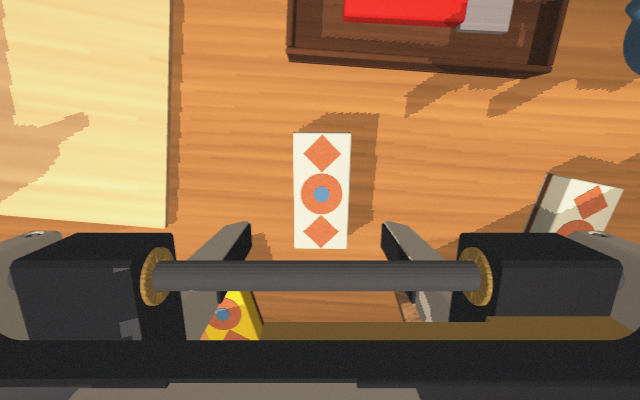

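The mould's face corners are at (293,133), (351,133), (347,249), (294,249), between the fingers.

```bash
python3 - <<'E'
from h import *
a=np.load("pics/w4.npy");C=(a[:9].reshape(3,3),a[9:12],a[12:])
P=p2w("w",[(293,133),(351,133),(347,248.5),(294,248.5)],.034,C);print(P.round(4),P.mean(0).round(4));d=P[0]+P[1]-P[2]-P[3]
print(np.degrees(np.arctan2(d[1],d[0])),np.linalg.norm(d)/2)
E
```

```text
[[ 0.5462 -0.0991  0.034 ]
 [ 0.5491 -0.1542  0.034 ]
 [ 0.4302 -0.1599  0.034 ]
 [ 0.4273 -0.104   0.034 ]] [ 0.4882 -0.1293  0.034 ]
2.531813478540142 0.11900577211912255
```

Call:
{"method": "arm_command", "body": {"deltas": [[[0,-0.4,-3,0,0,-0.5],[0,0,-3,0,0,0],[0,0,-3,0,0,0],[0,0,-2,0,0,0],[0,0,-1.5,0,0,0],[0,0,-0.5,0,0,0],[0,0,0,0,0,0]]]}}

```text
t: 18.33
tool_pos: [0.4869, -0.1275, 0.0111]
orientation: [-3.139, -0.066, 0.016]
force: [0.3, 0.4, 1.1]
opening: 0.081
gripper_force: 0.0
```

Call:
{"method": "arm_command", "body": {"deltas": [[[0,0,0,0,0,0],[0,0,0,0,0,0],[0,0,0,0,0,0],[0,0,0,0,0,0],[0,0,0,0,0,0],[0,0,2,0,0,0],[0,0,3,0,0,0],[0,0,3,0,0,0],[0,0,3,0,0,0],[0,0,0,0,0,0]]], "gripper": -1, "squeeze": 40}}

```text
t: 19.17
tool_pos: [0.4918, -0.1295, 0.1295]
orientation: [3.138, 0.062, 0.003]
force: [1.7, -0.1, -2.4]
opening: 0.0556
gripper_force: 40.0
```

```bash
python3 y.py
```

```text
19.1667 [ 0.4918 -0.1295  0.1295] yaw 2.29 [-0.046 -0.105  0.075] 1.175 [ 1.67 -0.11 -2.44]
```

Call:
{"method": "arm_command", "body": {"deltas": [[[1.2,2.0,0,0,0,6.9],[1.2,2.0,0,0,0,6.9],[1.2,2.0,0,0,0,6.9],[1.2,2.0,0,0,0,6.9],[1.2,2.0,0,0,0,6.9],[1.2,2.0,0,0,0,6.9],[1.2,2.0,0,0,0,6.9],[1.2,2.0,0,0,0,6.9],[1.2,2.0,0,0,0,6.9],[1.2,2.0,0,0,0,6.9],[1.2,2.0,0,0,0,6.9],[1.2,2.0,0,0,0,6.9]]]}}

```text
t: 20.17
tool_pos: [0.6317, 0.1128, 0.1209]
orientation: [2.306, 2.129, -0.012]
force: [1.2, -1.6, -3.5]
opening: 0.0552
gripper_force: 40.0
```

Call:
{"method": "arm_command", "body": {"deltas": [[[0,0,0,2.0,-0.2,0],[0,0,0,2.0,-0.2,0],[0,0,0,2.0,-0.2,0],[0,0,0,2.0,-0.1,0],[0,0,0,0,0,0],[0,0,0,0,0,0],[0,0,0,0,0,0]]]}}

```text
t: 20.75
tool_pos: [0.6317, 0.1116, 0.1218]
orientation: [-2.246, -2.06, -0.146]
force: [-0.6, 0.2, -3.5]
opening: 0.0556
gripper_force: 40.0
```

```bash
cat > b.py <<'E'
from h import *
yw=np.radians(84.82);Rb=(R.from_euler('z',yw)*R.from_euler('y',-.14)).as_matrix()
low=np.array([.5508,.0309,.010]);O=low+Rb@[.27,0,0]
s=monitor.read_state();M=R.from_rotvec(s['orientation']).as_matrix()
if __name__=="__main__":
  print('O',O.round(4),'tcp in bed mm',(1000*Rb.T@(s['tool_pos']-O)).round(1),'force bed',(Rb.T@s['force']).round(1),s['tool_pos'].round(4),'t',round(s['t'],2))
  # turn still to make (world rotvec, deg) so tool x=bed x, tool z=-bed z
  T=Rb@np.diag([1,-1,-1]);print('turn left',np.degrees(R.from_matrix(T@M.T).as_rotvec()).round(2),s['opening'].round(4))
E
python3 b.py
```

```text
O [0.5749 0.2972 0.0477] tcp in bed mm [-167.5  -73.3   98.5] force bed [-0.3  0.6 -3.5] [0.6317 0.1116 0.1218] t 20.75Traceback (most recent call last):
  File "b.py", line 8, in <module>
    T=Rb@np.diag([1,-1,-1]);print('turn left',np.degrees(R.from_matrix(T@M.T).as_rotvec()).round(2),s['opening'].round(4))
                                                                                                    ^^^^^^^^^^^^^^^^^^
AttributeError: 'float' object has no attribute 'round'
```

```bash
sed -i "s/s\['opening'\].round(4)/round(float(s['opening']),4)/" b.py; python3 b.py
```

```text
O [0.5749 0.2972 0.0477] tcp in bed mm [-167.5  -73.3   98.5] force bed [-0.3  0.6 -3.5] [0.6317 0.1116 0.1218] t 20.75
turn left [ 0.47 -0.13 -0.23] 0.0556
```

Call:
{"method": "arm_command", "body": {"deltas": [[[0.3,0.3,-2,0,0,0],[0.1,0.3,-2,0,0,0],[0,0.3,-2,0,0,0],[0,0.2,-1,0,0,0],[0,0.1,-0.8,0,0,0],[0,0,0,0,0,0],[0,0,0,0,0,0]]]}}

```text
t: 21.33
tool_pos: [0.6362, 0.124, 0.0449]
orientation: [-2.246, -2.061, -0.149]
force: [-0.1, -0.2, -2.9]
opening: 0.0558
gripper_force: 40.0
```

```bash
python3 b.py
```

```text
O [0.5749 0.2972 0.0477] tcp in bed mm [-165.7  -76.7   20.6] force bed [-0.6  0.  -2.8] [0.6362 0.124  0.0449] t 21.33
turn left [ 0.42 -0.07 -0.27] 0.0558
```

Call:
{"method": "arm_command", "body": {"deltas": [[[0,0.1,-0.5,0.4,0,-0.2],[0,0,-0.3,0,0,0],[0,0,-0.2,0,0,0],[0,0,0,0,0,0],[0,0,0,0,0,0]]]}}

```text
t: 21.75
tool_pos: [0.6374, 0.1248, 0.0378]
orientation: [-2.246, -2.054, -0.16]
force: [-6.8, -1.3, 12.6]
opening: 0.0556
gripper_force: 40.0
```

```bash
python3 b.py
```

```text
O [0.5749 0.2972 0.0477] tcp in bed mm [-165.8  -77.8   13.4] force bed [-0.2  6.6 12.7] [0.6374 0.1248 0.0378] t 21.75
turn left [-0.02  0.09 -0.05] 0.0556
```

Call:
{"method": "arm_command", "body": {"deltas": [[[0,0,0,0,0,0],[0,0,0,0,0,0],[0,0,0,0,0,0],[0,0,0.2,0,0,0],[-0.1,-1.2,-0.17,0,0,0],[-0.1,-1.2,-0.17,0,0,0],[-0.1,-1.2,-0.17,0,0,0],[-0.1,-1.1,-0.17,0,0,0],[0,0,0,0,0,0],[0,0,0,0,0,0]]], "gripper": 0.6}}

```text
t: 22.58
tool_pos: [0.6319, 0.0765, 0.0295]
orientation: [-2.247, -2.05, -0.156]
force: [0.3, 0.2, 0.3]
opening: 0.0745
gripper_force: 0.0
```

Call:
{"method": "arm_command", "body": {"deltas": [[[0,0,0,0,0,0],[0,0,0,0,0,0],[0,0,0,0,0,0],[0,0,0,0,0,0],[0,0,0,0,0,0]]], "gripper": -1, "squeeze": 20}}

```text
t: 23.0
tool_pos: [0.6323, 0.0782, 0.03]
orientation: [-2.245, -2.054, -0.157]
force: [0.2, 1.1, -0.3]
opening: 0.0563
gripper_force: 20.0
```

```bash
python3 b.py
```

```text
O [0.5749 0.2972 0.0477] tcp in bed mm [-213.2  -76.9   12.2] force bed [ 1.1 -0.1 -0.5] [0.6323 0.0782 0.03  ] t 23.0
turn left [-0.   -0.04 -0.08] 0.0563
```

Call:
{"method": "arm_command", "body": {"deltas": [[[0.08,0.99,0.14,0,0,0],[0.08,0.99,0.14,0,0,0],[0.08,0.99,0.14,0,0,0],[0.08,0.99,0.14,0,0,0],[0.08,0.99,0.14,0,0,0],[0.08,0.99,0.14,0,0,0],[0.08,0.99,0.14,0,0,0],[0.08,0.99,0.14,0,0,0],[0.08,0.99,0.14,0,0,0],[0,0,0,0,0,0]]]}}

```text
t: 23.83
tool_pos: [0.6394, 0.1696, 0.0429]
orientation: [-2.243, -2.054, -0.158]
force: [0.2, 2.3, 0.0]
opening: 0.0561
gripper_force: 20.0
```

```bash
python3 b.py
```

```text
O [0.5749 0.2972 0.0477] tcp in bed mm [-120.7  -75.7   12.2] force bed [ 2.3  0.  -0.3] [0.6394 0.1696 0.0429] t 23.83
turn left [-0.08 -0.03 -0.13] 0.0561
```

Call:
{"method": "arm_command", "body": {"deltas": [[[0.04,0.49,0.07,0,0,0],[0.04,0.49,0.07,0,0,0],[0.03,0.4,0.05,0,0,0],[0,0,0,0,0,0],[0,0,0,0,0,0]]]}}

```text
t: 24.25
tool_pos: [0.6406, 0.1814, 0.0446]
orientation: [-2.245, -2.052, -0.158]
force: [1.4, 1.0, 1.4]
opening: 0.0557
gripper_force: 20.0
```

```bash
python3 b.py
```

```text
O [0.5749 0.2972 0.0477] tcp in bed mm [-108.7  -75.9   12.2] force bed [ 1.3 -1.3  1.3] [0.6406 0.1814 0.0446] t 24.25
turn left [-0.06 -0.04 -0.05] 0.0557
```

Near home; ease on to contact.

Call:
{"method": "arm_command", "body": {"deltas": [[[0.02,0.2,0.03,0,0,0],[0.02,0.2,0.03,0,0,0],[0,0,0,0,0,0],[0,0,0,0,0,0]]]}}

```text
t: 24.58
tool_pos: [0.6409, 0.1838, 0.0449]
orientation: [-2.247, -2.053, -0.155]
force: [-0.9, -6.1, 2.5]
opening: 0.0561
gripper_force: 20.0
```

```bash
python3 b.py
```

```text
O [0.5749 0.2972 0.0477] tcp in bed mm [-106.3  -75.9   12.2] force bed [-5.7  0.4  3.3] [0.6409 0.1838 0.0449] t 24.58
turn left [ 0.07 -0.07 -0.02] 0.0561
```

Call:
{"method": "arm_command", "body": {"deltas": [[[0.02,0.2,0.03,0,0,0],[0.02,0.2,0.03,0,0,0],[0,0,0,0,0,0],[0,0,0,0,0,0]]]}}

```text
t: 24.92
tool_pos: [0.641, 0.1845, 0.0449]
orientation: [-2.25, -2.053, -0.149]
force: [-2.7, -19.1, 3.5]
opening: 0.0559
gripper_force: 20.0
```

```bash
python3 b.py
```

```text
O [0.5749 0.2972 0.0477] tcp in bed mm [-105.6  -75.9   12.1] force bed [-18.6   1.    6.1] [0.641  0.1845 0.0449] t 24.92
turn left [ 0.32 -0.16  0.04] 0.0559
```

Call:
{"method": "arm_command", "body": {"deltas": [[[0,0,0,0,0,0],[0,0,0,0,0,0],[0,0,0,0,0,0],[0,-0.4,2,0,0,0],[0,-0.5,3,0,0,0],[0,-2,3,-2,0.2,0],[0,-3,3,-2,0.2,0],[-1,-4,1,-2,0.2,0],[-1,-4,0,-2,0.2,0],[-1,-4,0,0,0,-7],[-1,-4,0,0,0,-7],[-1,-4,0,0,0,-7]]], "gripper": 0.6}}

```text
t: 25.92
tool_pos: [0.5909, -0.0696, 0.1649]
orientation: [-2.668, -1.655, 0.002]
force: [-0.2, -0.2, 0.2]
opening: 0.0746
gripper_force: 0.0
```

Call:
{"method": "arm_command", "body": {"deltas": [[[-1.4,-3.2,0,0,0,-7],[-1.4,-3.2,0,0,0,-7],[-1.4,-3.2,0,0,0,-7],[-1.4,-3.2,0,0,0,-7],[-1.4,-3.2,0,0,0,-7],[-1.4,-3.2,0,0,0,-7],[-1.4,-3.2,0,0,0,-7],[-1.4,-3.2,0,0,0,-7],[-1.4,-3.2,0,0,0,-7],[0,0,0,0,0,-7],[0,0,0,0,0,0]]], "gripper": 0.75}}

```text
t: 26.83
tool_pos: [0.4648, -0.3583, 0.1647]
orientation: [-3.133, 0.182, 0.0]
force: [0.4, -0.5, -0.4]
opening: 0.0813
gripper_force: 0.0
```

```bash
python3 y.py
```

```text
26.8333 [ 0.4648 -0.3583  0.1647] yaw -6.66 [ 0.069  0.04  -0.03 ] 0.941 [ 0.39 -0.51 -0.35]
```

Call:
{"method": "arm_command", "body": {"deltas": [[[-0.8,-1.6,-1.2,0,0,-0.7],[-0.7,-1.6,-1.2,0,0,-0.6],[0,0,0,0,0,0],[0,0,0,0,0,0]]]}}

```text
t: 27.17
tool_pos: [0.4504, -0.3878, 0.1398]
orientation: [-3.131, 0.198, 0.002]
force: [0.1, 0.3, -1.4]
opening: 0.0812
gripper_force: 0.0
```

```bash
python3 y.py; python3 - <<'E'
from h import *
c=cam("wrist");im=eyes.read_camera("wrist");t=eyes.read_camera("top")
np.save("pics/w5.npy",np.r_[c[0].ravel(),c[1],c[2]])
cv2.imwrite("pics/w5.png",np.hstack([im[100:300,180:500],cv2.resize(t[150:250,220:360],(400,286))[:200]]).repeat(1,0))
E
```

```text
27.1667 [ 0.4504 -0.3878  0.1398] yaw -7.24 [ 0.053 -0.004  0.041] 0.898 [ 0.13  0.28 -1.42]
```

View pics/w5.png

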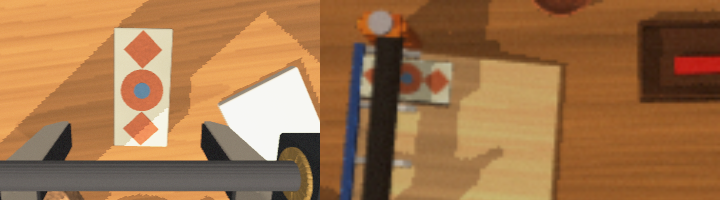

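Mould 1 sits in its lane at the stop. Mould 2's corners are at (295,129), (353,130), (348,247), (295,245), and the tile's nearest corner is at (398,202).

```bash
python3 - <<'E'
from h import *
a=np.load("pics/w5.npy");C=(a[:9].reshape(3,3),a[9:12],a[12:])
P=p2w("w",[(295,129),(353,130),(348,247),(295,245)],.034,C);print(P.round(4),P.mean(0).round(4));d=P[0]+P[1]-P[2]-P[3]
print(np.degrees(np.arctan2(d[1],d[0])),np.linalg.norm(d)/2,p2w("w",[(398,202)],.012,C).round(3))
E
```

```text
[[ 0.5159 -0.3766  0.034 ]
 [ 0.508  -0.4307  0.034 ]
 [ 0.3904 -0.4142  0.034 ]
 [ 0.3995 -0.3596  0.034 ]] [ 0.4535 -0.3953  0.034 ]
-8.143163126566355 0.1181939543380373 [[ 0.426 -0.474  0.012]]
```

Call:
{"method": "arm_command", "body": {"deltas": [[[0.3,-0.6,-3,0,0,-0.9],[0,0,-3,0,0,0],[0,0,-3,0,0,0],[0,0,-2,0,0,0],[0,0,-1.4,0,0,0],[0,0,-0.5,0,0,0],[0,0,0,0,0,0]]]}}

```text
t: 27.85
tool_pos: [0.4536, -0.3941, 0.0113]
orientation: [-3.13, 0.226, 0.002]
force: [-0.0, -1.1, -0.3]
opening: 0.0813
gripper_force: 0.0
```

```bash
python3 y.py
```

```text
27.85 [ 0.4536 -0.3941  0.0113] yaw -8.28 [0.035 0.036 0.015] 0.912 [-0.01 -1.1  -0.3 ]
```

Call:
{"method": "arm_command", "body": {"deltas": [[[0,0,0,0,0,0],[0,0,0,0,0,0],[0,0,0,0,0,0],[0,0,0,0,0,0],[0,0,0,0,0,0],[0,0,2,0,0,0],[0,0,3,0,0,0],[0,0,3,0,0,0],[0,0,4,0,0,0],[0,0,0,0,0,0]]], "gripper": -1, "squeeze": 40}}

```text
t: 28.68
tool_pos: [0.4566, -0.3985, 0.1411]
orientation: [3.127, -0.228, 0.014]
force: [0.9, -0.9, 0.3]
opening: 0.0558
gripper_force: 40.0
```

```bash
python3 y.py
```

```text
28.6833 [ 0.4566 -0.3985  0.1411] yaw -8.34 [-0.029 -0.073  0.   ] 0.913 [ 0.87 -0.89  0.26]
```

Call:
{"method": "arm_command", "body": {"deltas": [[[0.2,3.5,0,0,0,6.6],[0.2,3.5,0,0,0,6.6],[0.2,3.5,0,0,0,6.6],[0.2,3.5,0,0,0,6.6],[0.2,3.5,0,0,0,6.6],[0.2,3.5,0,0,0,6.6],[0.2,3.5,0,0,0,6.6],[0.2,3.5,0,0,0,6.6],[0.2,3.5,0,0,0,6.6],[0.2,3.5,0,0,0,6.6],[0.2,3.5,0,0,0,6.6],[0.2,3.5,0,0,0,6.6]]]}}

```text
t: 29.68
tool_pos: [0.4771, 0.0265, 0.1318]
orientation: [-2.554, -1.827, 0.003]
force: [0.6, -0.5, -2.9]
opening: 0.0559
gripper_force: 40.0
```

Call:
{"method": "arm_command", "body": {"deltas": [[[0.2,3,0,0,0,6.6],[0,3,0,0,0,6.6],[0,3,-0.5,0,0,0.7],[0,0.8,-0.5,2,-0.2,0],[0,0,-0.5,2,-0.2,0],[0,0,0,2,-0.2,0],[0,0,0,2,-0.1,0],[0,0,0,0,0,0],[0,0,0,0,0,0]]]}}

```text
t: 30.43
tool_pos: [0.4792, 0.1222, 0.1165]
orientation: [-2.249, -2.049, -0.152]
force: [-0.0, 0.8, -2.8]
opening: 0.0559
gripper_force: 40.0
```

```bash
python3 b.py
```

```text
O [0.5749 0.2972 0.0477] tcp in bed mm [-171.5   79.5   93.7] force bed [ 0.4  0.1 -2.9] [0.4792 0.1222 0.1165] t 30.43
turn left [ 0.06 -0.2   0.13] 0.0559
```

Call:
{"method": "arm_command", "body": {"deltas": [[[0.2,0.5,-2,0,0,0],[0.2,0.5,-2,0,0,0],[0.1,0.3,-2,0,0,0],[0,0.2,-1,0,0,0],[0,0.1,-0.4,0,0,0],[0,0,-0.2,0,0,0],[0,0,-0.2,0,0,0],[0,0,0,0,0,0],[0,0,0,0,0,0]]]}}

```text
t: 31.18
tool_pos: [0.4852, 0.1389, 0.0399]
orientation: [-2.247, -2.051, -0.156]
force: [0.4, -0.5, -2.1]
opening: 0.0554
gripper_force: 40.0
```

```bash
python3 b.py
```

```text
O [0.5749 0.2972 0.0477] tcp in bed mm [-165.2   75.    15.4] force bed [-0.8 -0.4 -2. ] [0.4852 0.1389 0.0399] t 31.18
turn left [ 0.   -0.08  0.06] 0.0554
```

Call:
{"method": "arm_command", "body": {"deltas": [[[-0.1,0,-0.2,0,0,0],[0,0,-0.2,0,0,0],[0,0,0,0,0,0],[0,0,0,0,0,0]]]}}

```text
t: 31.52
tool_pos: [0.4843, 0.1389, 0.0371]
orientation: [-2.247, -2.051, -0.156]
force: [-8.7, -2.6, 16.8]
opening: 0.0558
gripper_force: 40.0
```

```bash
python3 b.py
```

```text
O [0.5749 0.2972 0.0477] tcp in bed mm [-165.7   76.    12.6] force bed [-1.   8.4 17.1] [0.4843 0.1389 0.0371] t 31.52
turn left [-0.01 -0.09  0.04] 0.0558
```

Down on the board. Release, shift to the tail, regrip, slide.

Call:
{"method": "arm_command", "body": {"deltas": [[[0,0,0,0,0,0],[0,0,0,0,0,0],[0,0,0,0,0,0],[0,0,0.2,0,0,0],[-0.1,-1.2,-0.17,0,0,0],[-0.1,-1.2,-0.17,0,0,0],[-0.1,-1.2,-0.17,0,0,0],[-0.1,-1.1,-0.17,0,0,0],[0,0,0,0,0,0],[0,0,0,0,0,0]]], "gripper": 0.6}}

```text
t: 32.35
tool_pos: [0.4794, 0.0916, 0.03]
orientation: [-2.248, -2.048, -0.154]
force: [0.9, -0.5, 0.1]
opening: 0.0744
gripper_force: 0.0
```

Call:
{"method": "arm_command", "body": {"deltas": [[[0,0,0,0,0,0],[0,0,0,0,0,0],[0,0,0,0,0,0],[0,0,0,0,0,0],[0,0,0,0,0,0]]], "gripper": -1, "squeeze": 20}}

```text
t: 32.77
tool_pos: [0.4795, 0.0924, 0.0301]
orientation: [-2.246, -2.05, -0.154]
force: [0.2, 1.1, -0.7]
opening: 0.0558
gripper_force: 20.0
```

```bash
python3 b.py
```

```text
O [0.5749 0.2972 0.0477] tcp in bed mm [-213.    76.5   12.3] force bed [ 1.  -0.1 -0.8] [0.4795 0.0924 0.0301] t 32.77
turn left [-0.01 -0.16  0.02] 0.0558
```

Call:
{"method": "arm_command", "body": {"deltas": [[[0.09,0.99,0.14,0,0,0],[0.09,0.99,0.14,0,0,0],[0.09,0.99,0.14,0,0,0],[0.09,0.99,0.14,0,0,0],[0.09,0.99,0.14,0,0,0],[0.09,0.99,0.14,0,0,0],[0.09,0.99,0.14,0,0,0],[0.09,0.99,0.14,0,0,0],[0.09,0.99,0.14,0,0,0],[0,0,0,0,0,0]]]}}

```text
t: 33.6
tool_pos: [0.4876, 0.1832, 0.043]
orientation: [-2.245, -2.051, -0.155]
force: [0.7, 2.9, 8.2]
opening: 0.0556
gripper_force: 20.0
```

```bash
python3 b.py
```

```text
O [0.5749 0.2972 0.0477] tcp in bed mm [-120.8   76.7   12.3] force bed [ 4.  -0.4  7.8] [0.4876 0.1832 0.043 ] t 33.6
turn left [-0.07 -0.16 -0.01] 0.0556
```

Call:
{"method": "arm_command", "body": {"deltas": [[[0.04,0.49,0.07,0,0,0],[0.04,0.49,0.07,0,0,0],[0.04,0.4,0.05,0,0,0],[0.02,0.2,0.03,0,0,0],[0.02,0.2,0.03,0,0,0],[0,0,0,0,0,0],[0,0,0,0,0,0]]]}}

```text
t: 34.18
tool_pos: [0.4892, 0.1983, 0.0451]
orientation: [-2.247, -2.05, -0.153]
force: [-0.7, -4.6, 3.7]
opening: 0.0558
gripper_force: 20.0
```

```bash
python3 b.py
```

```text
O [0.5749 0.2972 0.0477] tcp in bed mm [-105.5   76.5   12.3] force bed [-4.1  0.3  4.3] [0.4892 0.1983 0.0451] t 34.18
turn left [ 0.05 -0.18  0.06] 0.0558
```

Call:
{"method": "arm_command", "body": {"deltas": [[[0.02,0.2,0.03,0,0,0],[0.01,0.1,0.02,0,0,0],[0,0,0,0,0,0],[0,0,0,0,0,0]]]}}

```text
t: 34.52
tool_pos: [0.4892, 0.1987, 0.0451]
orientation: [-2.249, -2.052, -0.148]
force: [-2.9, -19.6, 6.6]
opening: 0.0559
gripper_force: 20.0
```

```bash
python3 b.py
```

```text
O [0.5749 0.2972 0.0477] tcp in bed mm [-105.1   76.5   12.2] force bed [-18.7   1.1   9.3] [0.4892 0.1987 0.0451] t 34.52
turn left [ 0.29 -0.24  0.07] 0.0559
```

Against the stop. Release, retreat, and check.

Call:
{"method": "arm_command", "body": {"deltas": [[[0,0,0,0,0,0],[0,0,0,0,0,0],[0,0,0,0,0,0],[0,-0.4,2,0,0,0],[0,-0.5,3,0,0,0],[0,-2,3,-2,0.2,0],[0,-3,3,-2,0.2,0],[0,-4,1,-2,0.2,0],[0,-4,0,-2,0.2,0],[0,-4,0,0,0,0],[0,-4,0,0,0,0],[0,-4,0,0,0,0]]], "gripper": 0.6}}

```text
t: 35.52
tool_pos: [0.4893, -0.0575, 0.1653]
orientation: [-2.318, -2.117, 0.004]
force: [-0.2, 0.9, -0.9]
opening: 0.0742
gripper_force: 0.0
```

Call:
{"method": "arm_command", "body": {"deltas": [[[-0.5,-4,0,0,0,0],[-0.5,-4,0,0,0,0],[-0.5,-4,0,0,0,0],[-0.5,-4,0,0,0,0],[-0.5,-4,0,0,0,0],[0,0,0,0,0,0]]]}}

```text
t: 36.02
tool_pos: [0.4632, -0.2626, 0.1651]
orientation: [-2.325, -2.111, 0.007]
force: [0.3, -0.3, 0.0]
opening: 0.0745
gripper_force: 0.0
```

```bash
python3 - <<'E'
from h import *
from b import Rb,O
t=eyes.read_camera("top");C=cam("top")
for y in(-76,76):
    P=[O+Rb@(np.array([-120-0,y+q,34])/1000) for q in(-28,28)];print('expected tail px',w2p("t",P,C).round(1))
cv2.imwrite("pics/fin.png",cv2.resize(t[140:280,220:460],None,fx=3.3,fy=3.3,interpolation=cv2.INTER_CUBIC))
E
```

```text
expected tail px [[266.9 171.1]
 [265.8 185.3]]
expected tail px [[263.9 209.9]
 [262.8 224.4]]
```

View pics/fin.png

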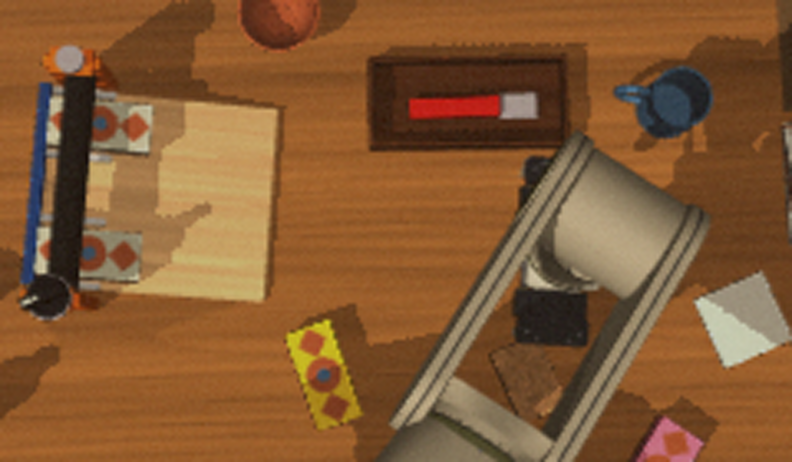

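Tails at (266,172)–(265.5,186) and (263,211)–(262.4,225) match the home prediction within a pixel. The scraper is in the tray and the bystanders have not moved.

```bash
python3 -c "
from plant import ticket
print(ticket.close_job())"
```

```text
the job is handed in; nothing more can be done
None
```

The job is handed in at about 36 s on the robot's clock: the scraper is in the tray, the thumbscrew was bottomed and backed off about a quarter turn, and both moulds present rest against the blue stop. No verdict was shown.

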